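Release the tall bottle from its bench clamp

TASK

Release the tall narrow-necked bottle from its bench clamp: loosen that clamp's knob by a quarter turn anticlockwise (seen from above), then slide its jaw all the way back from the bottle to the end stop and let go. Leave the bottle standing where it is, and leave the other clamp, with the short capped jar, locked.

Things in the scene. Friction and masses are not known exactly. Their poses are not given: they have to be found in the camera images.
- tall_clamp_grip (a point): Grip point of the tall bottle's clamp knob: on its axis, 102 mm above the table, 13 mm below the top. Knob: black upright bar 46 mm long, 14 thick, 40 high, over a 13 mm stem; the flat carriage top is 37 mm below this point. Turns with the knob: z up, x along the bar. At knob joint 0, x points along the rail at the bottle, whose axis is 108 mm away. The other clamp is alike, to its left or right.
- tall_clamp_knob (a joint): Turn of that knob (rad), growing anticlockwise seen from above. At 0 to 0.15, as at the start, the bar lies along the rail and the jaw is locked; the grip on the rail fades and is gone at about 0.9; hard stop at 1.65. A quarter turn (bar across the rail) leaves it loose. Takes about 0.1 N m; stays where it is left.
- tall_clamp_jaw (a joint): How far that clamp's jaw, with the knob on its carriage, has slid back from the bottle along the level rail (m): 0 shut on the bottle, 0.060 against the end stop. It slides along minus x of tall_clamp_grip as that points with the knob at 0. Freed it takes about 2 N; locked it holds against some 25 N. It stays where it is left.
- tall_bottle_mid (a point): Centre, half-way up, of the tall narrow-necked bottle (amber glass, 63 mm across, 138 mm high) that stands loose on the clamp's base, 20 mm above the table, between the jaw and a V-block. z points up.
- short_clamp_knob (a joint): The same knob joint of the other clamp, which holds the short jar with a ribbed screw cap (52 mm across, 107 mm high): locked at 0 to 0.15; to be left so.
Mind the look-alikes: they are no part of the job. What is shaped like the part that bears tall_bottle_mid but blue or purple is not meant.

How it is judged:
On the way:
1. the knob of the tall bottle's clamp is loosened (value of joint tall_clamp_knob above 1 rad), for 0.1 s.
At the end, for the whole second after the job is handed in: The tall bottle's clamp is loose (its knob turned to more than 1.0 rad) with its jaw back to within 12 mm of the end stop; the other clamp's knob is still under 0.4 rad (locked); the tall bottle stands upright (within 0.15 rad) within 25 mm of where it stood (value of joint tall_clamp_knob above 1 rad and value of joint tall_clamp_jaw above 0.048 m and value of joint short_clamp_knob below 0.4 rad and angle between tall_bottle_mid's own z axis and vertical below 0.15 rad and distance of tall_bottle_mid from where it was at the start of the episode below 0.025 m); the robot touches nothing.
It fails at once if the jaw is dragged back more than 15 mm while its knob is still locked (under 0.6 rad) (value of joint tall_clamp_knob below 0.6 rad and value of joint tall_clamp_jaw above 0.015 m).
It fails at once if the other clamp's knob is loosened (over 0.6 rad) (value of joint short_clamp_knob above 0.6 rad).
It fails at once if the tall bottle is tipped over (0.5 rad) (angle between tall_bottle_mid's own z axis and vertical above 0.5 rad).
It also fails if it takes over 35 s, if anything falls off the work surface, if the arm or the gripper's body presses on something with over 40 N, if the wrist force passes 120 N, or if a joint passes its speed limit or range.

ROBOT

A 6-joint arm with a two-finger parallel gripper is mounted at the origin on the work surface; the furniture and walls round the work are solid. World frame = base frame: x ahead of the robot, y to its left, z up, the work surface at z = 0. Lengths are in m, angles in rad, forces in N, time in s.
With the tool pointing down it reaches from about 0.3 to 0.75 m from the base axis. Payload 8.5 kg.
Tool frame: the origin (TCP) lies at the very end of the fingers, on their centre line; the grasp point (between the pads) lies 19 mm behind it; z points along the fingers, y is the line along which they close (so a half turn about z gives the same grasp; the last joint's range is limited). The gripper opens to 85 mm and grips with 20 to 120 N. Pads are 22 mm wide; open, the fingers measure 114 mm over their backs; the gripper's body (76 mm by 85 mm) begins 54 mm behind the grasp point. The pads swing forward as they close: fully open they stand 13 mm farther back than shut.
Start: joints at [-1.449, 0.381, 1.297, -0, 1.464, -0.215], TCP at [0.182, -0.519, 0.231] pointing down, gripper open.
Joint ranges: [-3.11, 3.11], [-0.89, 2.33], [0.22, 2.48], [-1.42, 4.56], [0.17, 2.85], [-2.88, 2.88]. Speed limits (rad/s): [2.39, 2.39, 3.14, 3.14, 3.14, 3.14].

INTERFACE

Orientations are given as a 3x3 rotation matrix whose columns are the frame's x, y, z axes.
In Python, from plant import ctrl gives the robot as it stands.
- The arm moves only by the tool servo_tool, never from a script. Its argument "deltas" is text: rows parted by semicolons, each of 7 numbers parted by spaces: the shift along the tool's x, y, z in mm, then the turn, a rotation vector about the tool's x, y, z in degrees, then the opening, from 0 (shut) to 1 (fully open). A call has 1 to 5 rows; each row is the pose to reach, as a shift and turn from the pose commanded when the call began, along the tool's axes at that moment; what a row does not reach only later rows make up. A row lasts 1/12 s, in which the tool goes at most 41.7 mm and 7.16 degrees, less where a joint would pass 70% of its speed; a pose out of reach is approached as far as the arm can. A call with a gripper value outside its range is refused whole. The fingers move at their own pace and stop on an object; "force" is the grip in N (left out, the last holds). Time passes only in rows, so rows that repeat a pose let the fingers close. It gives the time, the measured TCP pose, the force, the opening and the grip force at its end, in the units of the state.
- ctrl.sense(): the state, without advancing time (a new reading comes with each control period).
- ctrl.capture(name): name is "scene" or "top" or "wrist"; returns a dict with "frame" (480x640x3 uint8, red, green, blue), "fx", "fy", "cx", "cy" (pixels), "cam_to_world" (4x4, takes a point from camera to world coordinates). Camera axes: x right, y down, z forward; pixel columns grow to the right and rows downward; lengths in m; the calibration is good to about 2 mm. A picture is of the moment at which its call begins. There is no depth.
- ctrl.close_job(): hands the job in; it is judged then, once.
The state is a dict: "clock": time; "q": joint angles; "qd": joint speeds; "joint_torque": joint torques, N m; "ee_pos": TCP position; "tool_rot": TCP orientation; "ft_force": force on the tool from outside, world axes, zero at the start; "moment": the same for the moment, N m; "opening": finger opening in m; "finger_force": force on a finger pad.
Only numpy, scipy, OpenCV 4.12 (cv2) and the standard library are available. Lean on these libraries where they do the work, as an engineer would, in place of code of your own. Each camera call takes 0.05 s, during which the arm holds its last target. There are 200 camera calls.

## Working session

There is one attempt and no reset: what is moved stays moved. The work goes in short steps, Python scripts to look and compute and a tool call to move; the robot and the scene stay as the last step left them, time stands still between calls to the robot, and variables do not carry over. Pictures are saved under pics/ and viewed, at most 10 in all, crops included, and the job is handed in when it is done.

Besides the shell and the picture viewer there is one more tool, called after "Request:" by a JSON object that holds its "method" and its "body". servo_tool: Moves the arm, as the interface text tells. Its arguments: {"type":"object","properties":{"deltas":{"type":"string"},"force":{"type":"number"}},"required":["deltas"]}

```bash
mkdir -p pics
cat > h.py <<'E'
import numpy as np, cv2
from plant import ctrl
def cap(n,fn=None):
    c=ctrl.capture(n); c['bgr']=cv2.cvtColor(c['frame'],cv2.COLOR_RGB2BGR)
    if fn: cv2.imwrite('pics/'+fn,c['bgr'])
    return c
def ray(c,u,v):
    T=np.array(c['cam_to_world']); d=T[:3,:3]@np.array([(u-c['cx'])/c['fx'],(v-c['cy'])/c['fy'],1.]); return T[:3,3],d
def onplane(c,u,v,z):
    o,d=ray(c,u,v); return o+d*(z-o[2])/d[2]
def proj(c,p):
    T=np.array(c['cam_to_world']); q=T[:3,:3].T@(np.array(p)-T[:3,3]); return c['fx']*q[0]/q[2]+c['cx'],c['fy']*q[1]/q[2]+c['cy']
E
python3 - <<'E'
from h import *
for n in('scene','top'):
    c=cap(n,n+'0.png'); print(n,c['fx'],np.round(c['cam_to_world'],3).tolist())
s=ctrl.sense(); print(s['clock'],s['ee_pos'],np.round(s['tool_rot'],3).tolist(),s['opening'])
E
```

```text
scene 470.65766655271494 [[-0.883, -0.25, 0.397, 0.2], [-0.469, 0.446, -0.762, 0.641], [0.013, -0.859, -0.511, 0.515], [0.0, 0.0, 0.0, 1.0]]
top 503.1813468811898 [[-0.009, -0.995, 0.102, 0.459], [-1.0, 0.009, 0.004, -0.021], [-0.005, -0.102, -0.995, 0.922], [0.0, 0.0, 0.0, 1.0]]
0.1 [ 0.18170609 -0.51884487  0.23077999] [[0.944, 0.33, -0.0], [0.33, -0.944, 0.001], [0.0, -0.001, -1.0]] 0.08545712719808418
```

View pics/scene0.png

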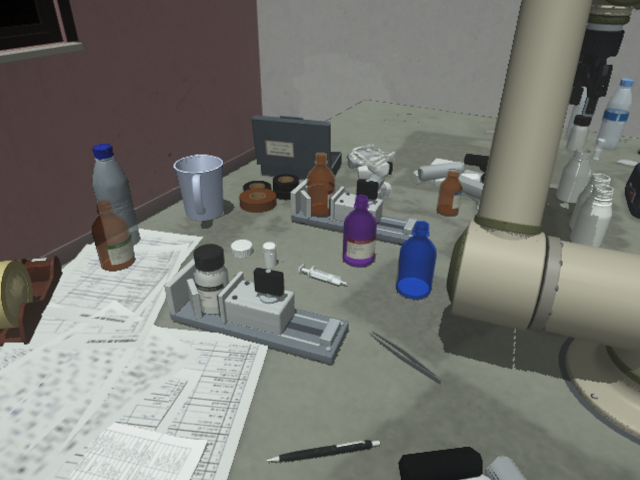

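View pics/top0.png

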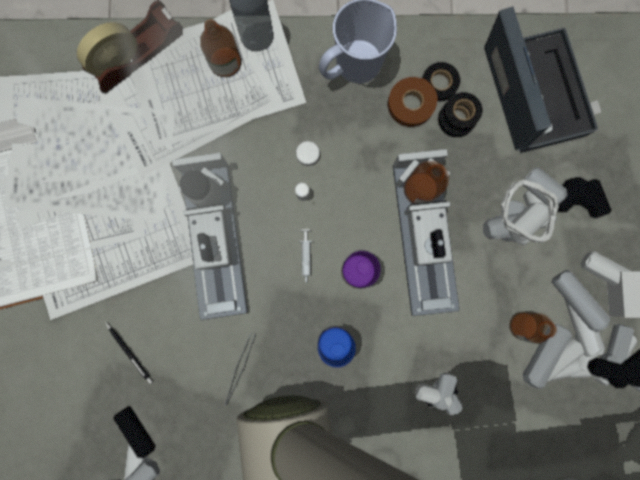

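Scene: the amber bottle is in the clamp at (320,185), with its knob at (367,188). The capped jar is in the near clamp at (210,275). In the top view, the amber bottle is at (425,183) with its knob at (437,243), and the jar clamp's knob is at (207,247).

Candidates in the top view:
- Amber bottle in a clamp at (425,183)
- Loose amber bottles at (532,326) and (220,50)
- Purple bottle at (361,268)
- Blue bottle at (337,346)

Only (425,183) is amber, tall and clamped, so its knob at (437,243) is the target. I'll confirm it in a crop.

Run:
```python
from h import *
c=cap('top'); b=c['bgr']
x0,y0,x1,y1=385,140,475,325
m=np.zeros(b.shape[:2],np.uint8); m[215:275,412:455]=(b[215:275,412:455].max(2)<45)*255
n,l,st,ce=cv2.connectedComponentsWithStats(m); k=1+st[1:,4].argmax(); print(st[k],ce[k])
cnt=cv2.findContours((l==k).astype(np.uint8),0,2)[0][0]
r=cv2.minAreaRect(cnt); print(r)
bx=cv2.boxPoints(r)
for p in bx: print(p,onplane(c,*p,0.115).round(4))
print('cen',onplane(c,*r[0],0.115), onplane(c,*r[0],0.095))
# white carriage and base
for nm,mm in(('white',(b[195:275,400:460].min(2)>150)),):
    mm=mm.astype(np.uint8); n,l,st,ce=cv2.connectedComponentsWithStats(mm);k=1+st[1:,4].argmax()
    cn=max(cv2.findContours((l==k).astype(np.uint8),0,2)[0],key=cv2.contourArea)+np.array([400,195]); r2=cv2.minAreaRect(cn)
    print(nm,r2)
    for p in cv2.boxPoints(r2): print(p,onplane(c,*p,0.065).round(4))
im=b.copy(); cv2.drawContours(im,[bx.astype(int)],0,(0,255,0),1)
im1=cv2.resize(b[y0:y1,x0:x1],None,fx=3.2,fy=3.2,interpolation=2); im2=cv2.resize(im[y0:y1,x0:x1],None,fx=3.2,fy=3.2,interpolation=0)
cv2.imwrite('pics/crop1.png',np.hstack([im1,im2]))
```

```text
[431 231  14  26 220] [436.89545455 243.87272727]
((437.19317626953125, 243.62106323242188), (25.613452911376953, 10.680512428283691), 81.46923065185547)
[430.01224 231.7482 ] [ 0.5586 -0.2025  0.115 ]
[440.57462 230.16385] [ 0.561  -0.2196  0.115 ]
[444.3741  255.49393] [ 0.5199 -0.2243  0.115 ]
[433.81174 257.07828] [ 0.5175 -0.2073  0.115 ]
cen [ 0.53919987 -0.2134348   0.115     ] [ 0.54118044 -0.21821321  0.095     ]
white ((431.45166015625, 235.53268432617188), (52.312259674072266, 32.274444580078125), 82.50414276123047)
[412.04016 211.70526] [ 0.5998 -0.184   0.065 ]
[444.03882 207.4949 ] [ 0.6066 -0.2392  0.065 ]
[450.86316 259.3601 ] [ 0.517  -0.2478  0.065 ]
[418.8645  263.57047] [ 0.5103 -0.1931  0.065 ]
```

View pics/crop1.png

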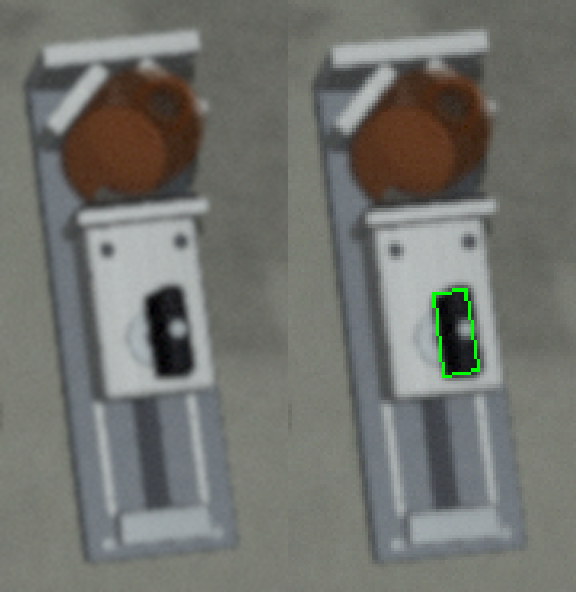

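The crop confirms the amber narrow-necked bottle (top left), held by the clamp whose black knob bar lies along the rail. Knob axis is about (0.539, -0.216) and the rail heading about +6.5°. I'll move above it.

Request:
{"method": "servo_tool", "body": {"deltas": "0 0 -30 0 0 0 0.6; 40 -15 -40 0 0 0 0.6; 80 -30 -40 0 0 0 0.6; 118 -45 -40 0 0 0 0.6; 156 -60 -40 0 0 0 0.6", "force": 40}}

```text
clock: 0.57
ee_pos: [0.3089, -0.4106, 0.2713]
tool_rot: [[0.944, 0.33, 0.0], [0.33, -0.944, 0.0], [0.0, -0.0, -1.0]]
ft_force: [1.1, -0.8, 0.4]
opening: 0.0514
finger_force: 0.0
```

Request:
{"method": "servo_tool", "body": {"deltas": "38 -15 0 0 0 0 0.6; 76 -30 0 0 0 0 0.6; 114 -44 0 0 0 0 0.6; 152 -58 0 0 0 0 0.6; 190 -73 0 0 0 0 0.6"}}

```text
clock: 0.98
ee_pos: [0.4644, -0.2786, 0.2712]
tool_rot: [[0.944, 0.33, -0.0], [0.33, -0.944, 0.0], [-0.0, -0.0, -1.0]]
ft_force: [-0.3, -1.0, 0.3]
opening: 0.0511
finger_force: 0.0
```

Request:
{"method": "servo_tool", "body": {"deltas": "37 -14 0 0 0 0 0.6; 73 -28 0 0 0 5 0.6; 91 -35 0 0 0 10 0.6; 91 -35 0 0 0 12.5 0.6; 91 -35 0 0 0 12.5 0.6"}}

```text
clock: 1.4
ee_pos: [0.5381, -0.216, 0.2707]
tool_rot: [[0.993, 0.119, -0.001], [0.119, -0.993, 0.001], [-0.001, -0.001, -1.0]]
ft_force: [0.0, -0.5, -0.4]
opening: 0.051
finger_force: 0.0
```

Run:
```python
from h import *
c=cap('wrist'); b=c['bgr']
print(np.round(c['cam_to_world'],3).tolist(),c['fx'])
u,v=map(int,proj(c,[.539,-.216,.115])); print(u,v)
for nm,p in(('e',[.539,-.216,.115]),('a',[.539+.0229,-.216+.0026,.115]),('b',[.539-.0229,-.216-.0026,.115])):
    q=proj(c,p); print(nm,q); cv2.circle(b,(int(q[0]),int(q[1])),3,(0,255,0),1)
cv2.imwrite('pics/w1.png',b)
```

```text
[[0.119, -0.941, -0.318, 0.62], [-0.993, -0.113, -0.038, -0.205], [-0.001, 0.32, -0.947, 0.412], [0.0, 0.0, 0.0, 1.0]] 402.4237165214585
317 214
e (np.float64(317.6322104443412), np.float64(214.86667726035458))
a (np.float64(317.86379356271743), np.float64(185.00720379286938))
b (np.float64(317.41149029907257), np.float64(243.32551902566664))
```

View pics/w1.png

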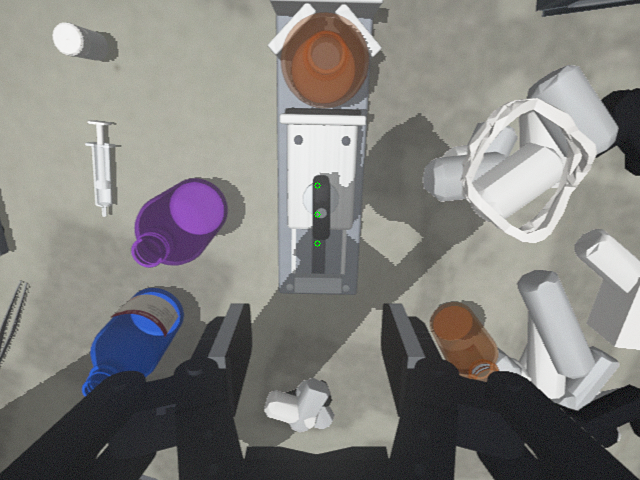

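The wrist view shows the knob bar at u 313–330, with the dot on its top at (321,213). The prediction was (317.6,215), so the knob sits about 2.5 mm towards -y and 1.5 mm towards +x. I'll correct for that and descend.

Request:
{"method": "servo_tool", "body": {"deltas": "2 2.3 40 0 0 0 0.55; 2 2.3 80 0 0 0 0.55; 2 2.3 110 0 0 0 0.55; 2 2.3 130 0 0 0 0.55; 2 2.3 140 0 0 0 0.55"}}

```text
clock: 1.87
ee_pos: [0.5382, -0.2193, 0.1285]
tool_rot: [[0.993, 0.118, -0.004], [0.119, -0.993, 0.003], [-0.004, -0.003, -1.0]]
ft_force: [-0.5, -0.2, 0.8]
opening: 0.047
finger_force: 0.0
```

Request:
{"method": "servo_tool", "body": {"deltas": "0 0 15 0 0 0 0.55; 0 0 30 0 0 0 0.55; 0 0 42 0 0 0 0.55; 0 0 47 0 0 0 0.55; 0 0 47 0 0 0 0.55"}}

```text
clock: 2.28
ee_pos: [0.5394, -0.2196, 0.084]
tool_rot: [[0.993, 0.118, -0.001], [0.118, -0.993, 0.001], [-0.001, -0.001, -1.0]]
ft_force: [0.6, 1.1, 0.2]
opening: 0.0471
finger_force: 0.0
```

Request:
{"method": "servo_tool", "body": {"deltas": "0 0 0 0 0 0 0.3; 0 0 0 0 0 0 0.2; 0 0 0 0 0 0 0.1; 0 0 0 0 0 0 0.05; 0 0 0 0 0 0 0.0", "force": 40}}

```text
clock: 2.7
ee_pos: [0.5401, -0.2195, 0.0854]
tool_rot: [[0.993, 0.118, 0.002], [0.118, -0.993, -0.001], [0.001, 0.001, -1.0]]
ft_force: [-2.0, 0.4, 5.9]
opening: 0.0133
finger_force: 43.0
```

Gripped, with little side force. Now turn anticlockwise, which is negative about the tool z axis.

Request:
{"method": "servo_tool", "body": {"deltas": "0 0 0 0 0 -6 0; 0 0 0 0 0 -12 0; 0 0 0 0 0 -18 0; 0 0 0 0 0 -24 0; 0 0 0 0 0 -30 0"}}

```text
clock: 3.12
ee_pos: [0.5403, -0.2199, 0.0853]
tool_rot: [[0.798, 0.603, 0.002], [0.603, -0.798, -0.002], [0.0, 0.003, -1.0]]
ft_force: [-0.0, -1.2, 4.2]
opening: 0.0132
finger_force: 42.9
```

Request:
{"method": "servo_tool", "body": {"deltas": "0 0 0 0 0 -6 0; 0 0 0 0 0 -12 0; 0 0 0 0 0 -18 0; 0 0 0 0 0 -24 0; 0 0 0 0 0 -30 0"}}

```text
clock: 3.53
ee_pos: [0.5406, -0.2201, 0.0853]
tool_rot: [[0.389, 0.921, 0.003], [0.921, -0.389, -0.002], [-0.001, 0.003, -1.0]]
ft_force: [0.9, -4.1, 2.3]
opening: 0.0136
finger_force: 42.7
```

Request:
{"method": "servo_tool", "body": {"deltas": "0 0 0 0 0 -6 0; 0 0 0 0 0 -12 0; 0 0 0 0 0 -18 0; 0 0 0 0 0 -24 0; 0 0 0 0 0 -28 0"}}

```text
clock: 3.95
ee_pos: [0.5407, -0.2202, 0.0853]
tool_rot: [[-0.089, 0.996, 0.003], [0.996, 0.089, -0.002], [-0.003, 0.003, -1.0]]
ft_force: [1.6, -3.8, 3.2]
opening: 0.0133
finger_force: 42.7
```

Request:
{"method": "servo_tool", "body": {"deltas": "0 0 0 0 0 0 0; 0 0 0 0 0 0 0"}}

```text
clock: 4.12
ee_pos: [0.5406, -0.2202, 0.0853]
tool_rot: [[-0.081, 0.997, 0.003], [0.997, 0.081, -0.003], [-0.003, 0.002, -1.0]]
ft_force: [0.8, -6.5, 5.6]
opening: 0.0133
finger_force: 43.0
```

Request:
{"method": "servo_tool", "body": {"deltas": "-0.2 -6 0 0 0 0 0; -0.5 -14 0 0 0 0 0; -0.8 -22 0 0 0 0 0; -1 -30 0 0 0 0 0; -1.3 -38 0 0 0 0 0"}}

```text
clock: 4.53
ee_pos: [0.5024, -0.224, 0.0852]
tool_rot: [[-0.081, 0.997, 0.002], [0.997, 0.081, -0.001], [-0.002, 0.002, -1.0]]
ft_force: [1.5, -0.4, 6.1]
opening: 0.0133
finger_force: 43.3
```

Request:
{"method": "servo_tool", "body": {"deltas": "-0.2 -6 0 0 0 0 0; -0.4 -12 0 0 0 0 0; -0.6 -17 0 0 0 0 0; -0.7 -21 0 0 0 0 0; -0.7 -21 0 0 0 0 0"}}

```text
clock: 4.95
ee_pos: [0.4813, -0.2261, 0.0852]
tool_rot: [[-0.081, 0.997, 0.002], [0.997, 0.081, -0.001], [-0.001, 0.002, -1.0]]
ft_force: [0.2, -1.4, 8.5]
opening: 0.0135
finger_force: 43.5
```

The jaw has moved about 59.5 mm. Release and lift.

Request:
{"method": "servo_tool", "body": {"deltas": "0 0 0 0 0 0 0.5; 0 0 0 0 0 0 0.5; 0 0 0 0 0 0 0.5; 0 0 0 0 0 0 0.5; 0 0 -5 0 0 0 0.5"}}

```text
clock: 5.37
ee_pos: [0.4806, -0.2257, 0.0885]
tool_rot: [[-0.083, 0.997, -0.002], [0.997, 0.083, 0.002], [0.002, -0.002, -1.0]]
ft_force: [-0.5, 0.3, -0.3]
opening: 0.0428
finger_force: 0.0
```

Request:
{"method": "servo_tool", "body": {"deltas": "0 0 -20 0 0 0 0.5; 0 0 -50 0 0 0 0.5; 0 0 -90 0 0 0 0.5; 0 0 -130 0 0 0 0.5; 0 0 -150 0 0 0 0.5"}}

```text
clock: 5.78
ee_pos: [0.4818, -0.2265, 0.2444]
tool_rot: [[-0.083, 0.996, 0.005], [0.997, 0.083, -0.004], [-0.004, 0.005, -1.0]]
ft_force: [0.5, 0.2, 1.0]
opening: 0.0425
finger_force: 0.0
```

Request:
{"method": "servo_tool", "body": {"deltas": "0 -40 0 0 0 0 0.5; 0 -80 0 0 0 0 0.5; 0 -110 0 0 0 0 0.5; 0 -120 0 0 0 0 0.5; 0 -120 0 0 0 0 0.5"}}

```text
clock: 6.2
ee_pos: [0.36, -0.2361, 0.2399]
tool_rot: [[-0.081, 0.997, 0.0], [0.997, 0.081, -0.0], [-0.0, 0.0, -1.0]]
ft_force: [0.3, -0.1, 0.4]
opening: 0.0429
finger_force: 0.0
```

Run:
```python
from h import *
a=cap('scene')['bgr'][100:300,250:450]; b=cap('top')['bgr'][130:330,340:540]
cv2.imwrite('pics/end.png',cv2.resize(np.hstack([a,b]),(800,400),interpolation=2)); s=ctrl.sense(); print(s['ee_pos'],s['ft_force'])
```

```text
[ 0.36204189 -0.23640122  0.23971281] [0.4086487  0.40042631 0.09206512]
```

View pics/end.png

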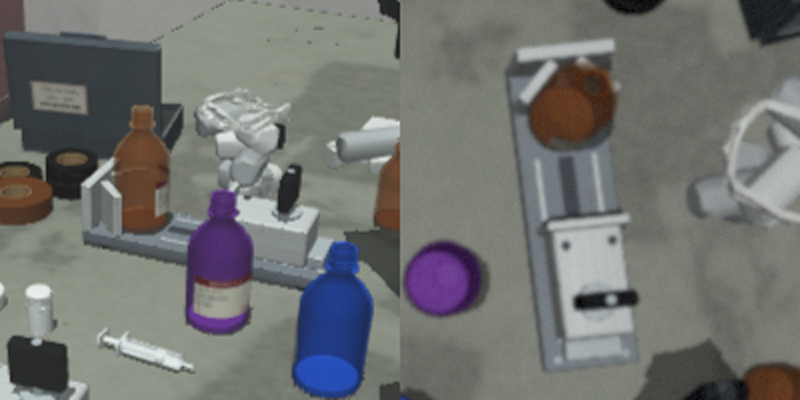

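The picture shows the jaw back at the end stop and the bar across the rail at (605,299). The bottle is upright in place at (570,110), and the other clamp is untouched.

```bash
python3 -c "
from plant import ctrl
print(ctrl.close_job())"
```

```text
the job is handed in; nothing more can be done
None
```

The job is handed in: I turned the tall bottle's clamp knob about 88° anticlockwise and slid its jaw back about 59.5 mm to the end stop, with the bottle still standing in place and the other clamp not touched; no verdict came back.

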